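# Set the leg of a cookbook stand to its mark and lock it

## Task

Set up the cookbook stand's leg: grip the cam lever on the leg's carriage, pull the sprung leg out with the lever still open until the carriage's pointer lines up with the brass marker clip, then, keeping the leg at that mark, swing the lever anticlockwise (seen from above) fully closed. Do not swing the lever before the leg is at the mark, and leave the marker clip and the cup, tumbler and sugar bowl where they are. Finish still gripping the lever, holding the leg at the mark with the lever closed: do not let go.

Things in the scene. Friction and masses are not known exactly. Their poses are not given: they have to be found in the camera images.
- stand: wooden cookbook stand, 300 x 170 x 20 mm, lying on its face, fixed to the worktop. Origin: centre of its underside. Its x axis points along the slotted aluminium track, the way the leg slides out (roughly to the robot's right), z up. A ledge at the -x end is 38 mm high; the rest lies below 31 mm. The steel leg bar with a black rubber foot runs in the track and sticks out at the +x end.
- leg (a joint): how far the sliding leg (with its carriage and the cam lever on it) is out along the stand's +x, in m: 0 fully in, as it starts, 0.125 fully out. A return spring of 3.5 to 5 N with 1 N friction pulls it back in whenever it is not held, lever open or closed. The leg is at the mark when this equals marker.
- marker (a joint): place of the brass marker clip along the same track, in m, on the same scale as leg. It is the mark; it sits stiffly (4 N friction) and must stay.
- lever (a joint): cam lever's angle in rad: 0 open (lever along the track), 1.25 fully closed, against a stop; grows anticlockwise seen from above. Turns stiffly (0.08 N m) and stays where it is left on the leg.
- lever_grip (a point): grip point on the cam lever's vertical pivot, 68 mm above the worktop; moves with the leg. Grip: upright black bar 56 long, 14 thick, centred on the pivot, 42 to 84 mm above the worktop; a thin tail 52 mm up reaches 80 mm from the pivot. Site x axis: along the bar to the tail = stand x turned by lever. Under the bar: hub of radius 16 mm, top at 44 mm, and carriage 50 x 40 mm, top at 37 mm.
- leg_pointer (a point): tip of the small dark pointer on the robot's side of the leg's carriage, 33 mm above the worktop, 31 mm to the -y side of the track's middle (stand frame), level with the lever's pivot along the track.
- mark_point (a point): tip of the brass marker clip's small fin (clip 12 x 17 x 11 mm, top at 36 mm), on the scale strip along the robot's side of the track. leg_pointer and mark_point coincide when the leg is at the mark.
- teacup: white cup standing to the left of the stand, 72 mm tall, origin under its centre; leave alone.
- tumbler: glass tumbler in a rattan sleeve, 142 mm tall, 84 mm across, to the left of the stand, origin under its centre; leave alone.
- sugar_bowl: small white bowl, 67 mm across, 40 mm tall, in front of the sink at the right, origin under its centre; leave alone.

How it is judged (in metres and radians):
On the way, in this order (a step that is already met when the one before it is completed fails the run):
1. the leg is pulled out to the mark with the lever still open (distance between leg_pointer and mark_point below 0.006 m and value of joint lever below 0.3 rad), for 0.2 s.
2. the lever is swung fully closed with the leg at the mark (distance between leg_pointer and mark_point below 0.006 m and value of joint lever above 1.12 rad), for 0.2 s.
At the end, for the whole second after the job is handed in: The pointer is within 6 mm of the marker's fin, the lever is closed (over 1.12 of 1.25 rad), the leg is at rest and the fingers still hold the lever (contact over 5 N, grasp point within 35 mm of the grip point) (all of step 2 and contact force between the fingers and stand above 5 N and distance between the grasp point and lever_grip below 0.035 m and velocity of joint leg between -0.01 and 0.01 m/s); the arm keeps its last pose, push and grip.
It fails at once if the lever is swung more than half closed while the leg is off the mark by more than 12 mm (value of joint lever above 0.6 rad and distance between leg_pointer and mark_point above 0.012 m).
It fails at once if the marker clip is shifted by more than 4 mm (distance of mark_point from where it was at the start of the episode above 0.004 m).
It fails at once if the teacup is moved by more than 25 mm (distance of teacup from where it was at the start of the episode above 0.025 m).
It fails at once if the tumbler is moved by more than 25 mm (distance of tumbler from where it was at the start of the episode above 0.025 m).
It fails at once if the sugar bowl is moved by more than 25 mm (distance of sugar_bowl from where it was at the start of the episode above 0.025 m).
It also fails if it takes over 35 s, if anything falls off the work surface, if the arm or the gripper's body presses on something with over 40 N, if the wrist force passes 120 N, or if a joint passes its speed limit or range.

## Robot

A 7-joint arm with a two-finger parallel gripper is mounted at the origin on a cart in front of the work surface, level with it; the furniture and walls round the work are solid. World frame = base frame: x ahead of the robot, y to its left, z up, the work surface at z = 0. Lengths are in m, angles in degrees, forces in N, time in s.
With the tool pointing down it reaches from about 0.425 to 0.875 m from the base axis. Payload 4.7 kg.
Tool frame: the origin (TCP) lies on the front face of the gripper's body, between the roots of the fingers; the fingertips stand 70 mm ahead of it and the grasp point (between the pads) lies 51 mm ahead of it; z points along the fingers, y is the direction in which the jaws open and shut (so a half turn about z gives the same grasp; the last joint's range is limited). The gripper opens to 87 mm and grips with 3 to 60 N. Pads are 19 mm wide; open, the fingers measure 117 mm over their backs; the gripper's body (75 mm by 190 mm) begins 51 mm behind the grasp point.
Start: joints at [-64.509, 18.392, -4.016, 83.108, 1.295, 78.541, -3.26], TCP at [0.271, 0.591, 0.292] pointing down, gripper open.
Joint ranges: [-163.93, 163.93], [-17.29, 119.83], [-79.2, 71.16], [3.27, 140.29], [-89.18, 269.18], [5.43, 117.66], [-154.24, 154.24]. Speed limits (degrees/s): [147.25, 147.25, 180, 180, 180, 180, 180].

## Interface

Orientations are given as [roll, pitch, yaw] about the fixed x, y, z axes, in that order (R = Rz(yaw) Ry(pitch) Rx(roll)).
In Python, from cell import env gives the robot as it stands.
- The arm moves only by the tool drive_tool, never from a script. Its argument "commands" is a list of rows, each a list of 7 numbers: the shift along the tool's x, y, z in cm, then the turn, a rotation vector about the tool's x, y, z in degrees, then the opening, from 0 (shut) to 1 (fully open). In form: [[tx, ty, tz, rx, ry, rz, hand], ...]. A call has 1 to 20 rows; each row shifts and turns the commanded pose from where the row before left it, along the tool's axes as they then stand; what a row does not reach is not made up. A row lasts 1/12 s, in which the tool goes at most 41.7 mm and 7.16 degrees, less where a joint would pass 70% of its speed; a pose out of reach is approached as far as the arm can. A call is refused whole if a number of a shift passes 4.17 or a number of a turn 7.16, either way. A call with a gripper value outside its range is refused whole. The fingers move at their own pace and stop on an object; "force" is the grip in N (left out, the last holds). Time passes only in rows, so rows that do not move let the fingers close. It gives the time, the measured TCP pose, the force and the opening at its end, in the units of the state.
- env.get_obs(): the state, without advancing time (a new reading comes with each control period).
- env.read_camera(name): name is "side" or "top" or "wrist"; returns a dict with "img" (384x512x3 uint8, blue, green, red), "mtx" (3x3 intrinsics, pixels), "k1" (the pictures are not rectified: a ray, as slopes to the right and down, at radius r is drawn at 1 + k1 r^2 times it, then the intrinsics apply), "pose" (4x4, takes a point from camera to world coordinates). Camera axes: x right, y down, z forward; pixel columns grow to the right and rows downward; lengths in m; the calibration is good to about 2 mm. A picture is of the moment at which its call begins. There is no depth.
- env.sign_off(): hands the job in, once; it reports no verdict.
The state is a dict: "time_s": time; "qpos": joint angles; "joint_velocities": joint speeds; "effort": joint torques, N m; "tool_pos": TCP position; "tool_rot": TCP orientation; "force": force on the tool from outside, world axes, zero at the start; "wrist_torque": the same for the moment, N m; "grip_width": finger opening in m.
Only numpy, scipy, OpenCV 4.12 (cv2) and the standard library are available. Lean on these libraries where they do the work, as an engineer would, in place of code of your own. Each camera call takes 0.05 s, during which the arm holds its last target.

## Working session

There is one attempt and no reset: what is moved stays moved. The work goes in short steps, Python scripts to look and compute and a tool call to move; the robot and the scene stay as the last step left them, time stands still between calls to the robot, and variables do not carry over. Pictures are saved under pics/ and viewed, and the job is handed in when it is done.

Besides the shell and the picture viewer there is one more tool, called as name(argument=value, ...) on one line, values as JSON. drive_tool: Moves the arm, as the interface text tells. Its arguments: {"type":"object","properties":{"commands":{"type":"array"},"force":{"type":"number"}},"required":["commands"]}

```bash
ls; mkdir -p pics
cat > h.py <<'E'
import numpy as np, cv2
from cell import env
def snap(n,f):
    c=env.read_camera(n); cv2.imwrite(f'pics/{f}.png',c['img']); np.savez(f'pics/{f}.npz',mtx=c['mtx'],k1=c['k1'],pose=c['pose'],img=c['img']); return c
def ray(c,u,v):
    K=np.array(c['mtx']); d=np.array([float(c['k1']),0,0,0,0])
    p=cv2.undistortPoints(np.array([[[u,v]]],float),K,d)[0,0]
    P=np.array(c['pose']); return P[:3,3],P[:3,:3]@np.array([p[0],p[1],1])
def onz(c,u,v,z):
    o,d=ray(c,u,v); return o+d*(z-o[2])/d[2]
def proj(c,X):
    P=np.array(c['pose']); x=P[:3,:3].T@(np.array(X)-P[:3,3])
    x=x[:2]/x[2]; x=x*(1+float(c['k1'])*(x@x)); K=np.array(c['mtx']); return K[:2,:2]@x+K[:2,2]
E
python3 - <<'E'
from h import *
for n in('side','top','wrist'):
    c=snap(n,n+'0'); print(n,c['k1'],np.round(c['pose'],3).tolist())
print(env.get_obs())
E
```

```text
pics
side -0.035902667757821756 [[-0.993, -0.072, 0.093, 0.355], [-0.118, 0.654, -0.747, 1.058], [-0.007, -0.753, -0.658, 0.997], [0.0, 0.0, 0.0, 1.0]]
top 0.02618281038396456 [[-0.005, -0.985, 0.173, 0.284], [-1.0, 0.007, 0.007, 0.018], [-0.008, -0.173, -0.985, 1.226], [0.0, 0.0, 0.0, 1.0]]
wrist -0.06403353080935516 [[0.417, 0.878, 0.235, 0.207], [0.909, -0.402, -0.111, 0.62], [-0.003, 0.26, -0.966, 0.383], [0.0, 0.0, 0.0, 1.0]]
{'time_s': 0.15, 'qpos': array([-64.50698734,  18.42924055,  -4.01564788,  83.15909477,
         1.29512648,  78.54058613,  -3.26034959]), 'joint_velocities': array([-0.002677  , -0.17766482, -0.03894237, -0.27444941,  0.06379999,
        0.02522208,  0.00277122]), 'effort': array([-2.35912757e-04, -4.91792786e+01, -4.04796246e-01, -3.12880325e+01,
       -6.39458746e-02,  4.04271204e-02,  1.14467343e-04]), 'tool_pos': array([0.27136515, 0.59029602, 0.29141124]), 'tool_rot': array([-1.79916303e+02,  5.15080817e-03,  1.55316176e+02]), 'force': array([-0.48258406, -0.18420209, -0.33884227]), 'wrist_torque': array([0.02272578, 0.01263366, 0.0075105 ]), 'grip_width': 0.08686974559236486}
```

View pics/side0.png

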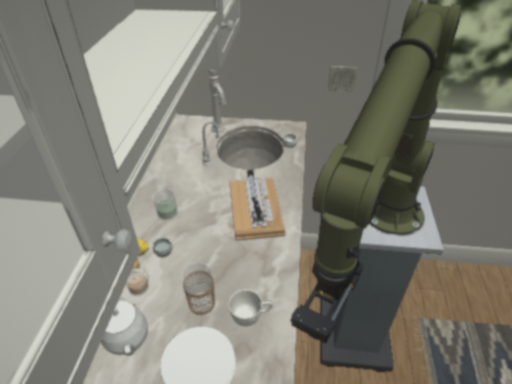

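View pics/top0.png

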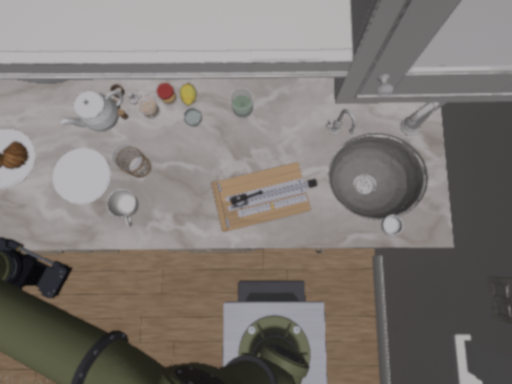

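View pics/wrist0.png

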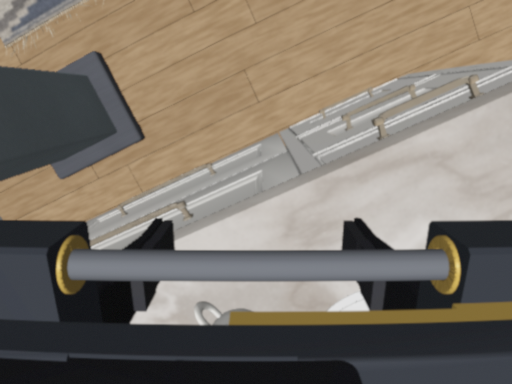

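The side view shows the stand around (257,207). The top view has it around (262,196), with the carriage near (240,200). The wrist camera doesn't see it yet. I'll enlarge both views.

Run:
```python
import cv2
a=cv2.imread('pics/top0.png')[155:240,200:330]; cv2.imwrite('pics/topz.png',cv2.resize(a,None,fx=6,fy=6,interpolation=cv2.INTER_CUBIC))
a=cv2.imread('pics/side0.png')[160:250,215:300]; cv2.imwrite('pics/sidez.png',cv2.resize(a,None,fx=6,fy=6,interpolation=cv2.INTER_CUBIC))
```

```text
(no output)
```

View pics/topz.png

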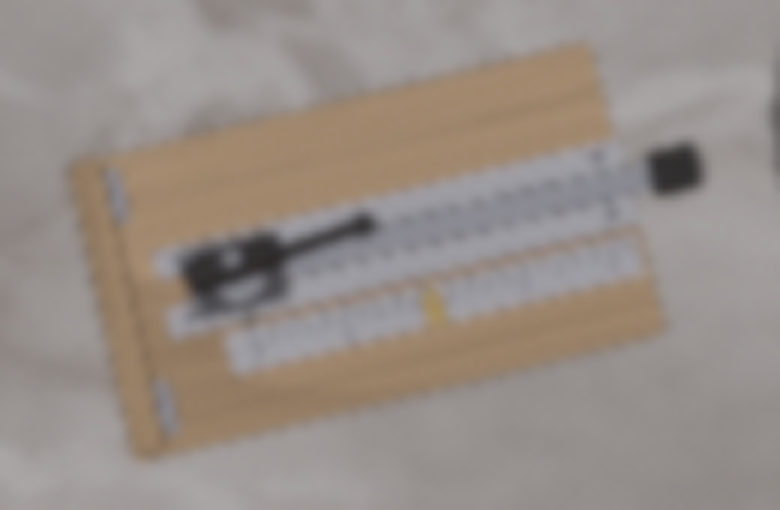

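View pics/sidez.png

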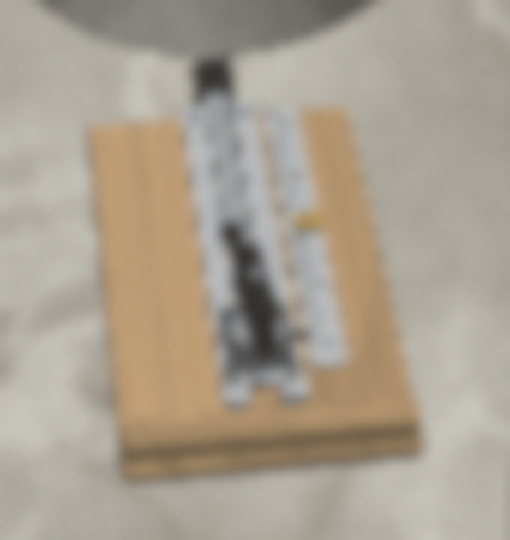

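Enlarged top view: bar at about (232,260), tail tip (368,222), clip (433,306) in zoom pixels. The foot is at the right end. Now I'll measure.

Run:
```python
from h import *
c=dict(np.load('pics/top0.npz')); img=c['img']
z=lambda u,v:(200+(u+.5)/6-.5,155+(v+.5)/6-.5)
hsv=cv2.cvtColor(img,cv2.COLOR_BGR2HSV)
m=np.zeros(img.shape[:2],np.uint8); m[155:240,200:330]=255
wood=cv2.inRange(hsv,(8,70,80),(22,255,255))&m
wood=cv2.morphologyEx(wood,cv2.MORPH_CLOSE,np.ones((15,15)))
cn=max(cv2.findContours(wood,0,2)[0],key=cv2.contourArea)
r=cv2.minAreaRect(cn); b=cv2.boxPoints(r)
P=np.array([onz(c,*p,0.02)[:2] for p in b]); print('corners',P.round(4).tolist(),[np.linalg.norm(P[i]-P[i-1]).round(4) for i in range(4)])
for n,p,h in[('c1',(72,160),.038),('c2',(140,455),.038),('c3',(593,45),.02),('c4',(660,325),.02),('bar',(232,260),.084),('tailtip',(370,222),.054),('clip',(433,306),.034),('clipTop',(433,292),.036),('foot',(675,168),.02),('ptr',(250,320),.033)]:
    print(n,onz(c,*z(*p),h).round(4))
s=dict(np.load('pics/side0.npz'))
zs=lambda u,v:(215+(u+.5)/6-.5,160+(v+.5)/6-.5)
for n,p,h in[('clip',(311,220),.034),('ptr',(305,335),.033),('tailtip',(235,228),.054),('c',(92,128),.02),('c',(343,108),.02)]:
    print('side',n,onz(s,*zs(*p),h).round(4))
```

```text
corners [[0.5323, 0.2025], [0.5993, -0.0882], [0.4367, -0.1213], [0.3725, 0.1631]] [np.float64(0.1646), np.float64(0.2984), np.float64(0.1659), np.float64(0.2916)]
c1 [0.5324 0.1989 0.038 ]
c2 [0.372  0.1596 0.038 ]
c3 [ 0.5996 -0.0876  0.02  ]
c4 [ 0.4422 -0.1207  0.02  ]
bar [0.4693 0.1077 0.084 ]
tailtip [0.4942 0.0365 0.054 ]
clip [0.4515 0.0029 0.034 ]
clipTop [0.4588 0.0029 0.036 ]
foot [ 0.5294 -0.1313  0.02  ]
ptr [0.4446 0.1018 0.033 ]
side clip [0.4518 0.0042 0.034 ]
side ptr [0.4456 0.1012 0.033 ]
side tailtip [0.4938 0.038  0.054 ]
side c [ 0.6019 -0.083   0.02  ]
side c [ 0.4434 -0.1208  0.02  ]
```

drive_tool(commands=[[-1.93, -1.77, 0, 0, 0, 0, 1], [-1.93, -1.77, 0, 0, 0, 0, 1], [-1.93, -1.77, 0, 0, 0, 0, 1], [-1.93, -1.77, 0, 0, 0, 0, 1], [-1.93, -1.77, 0, 0, 0, 0, 1], [-1.93, -1.77, 0, 0, 0, 0, 1], [-1.93, -1.77, 0, 0, 0, 0, 1], [-1.93, -1.77, 0, 0, 0, 0, 1], [-1.93, -1.77, 0, 0, 0, 0, 1], [-1.93, -1.77, 0, 0, 0, 0, 1], [-1.93, -1.77, 0, 0, 0, 0, 1], [-1.93, -1.77, 0, 0, 0, 0, 1], [-1.93, -1.77, 0, 0, 0, 0, 1], [-1.93, -1.77, 0, 0, 0, 0, 1], [-1.93, -1.77, 0, 0, 0, 0, 1], [-1.93, -1.77, 0, 0, 0, 0, 1], [-1.93, -1.77, 0, 0, 0, 0, 1], [-1.93, -1.77, 0, 0, 0, 0, 1], [-1.93, -1.77, 0, 0, 0, 0, 1], [-1.93, -1.77, 0, 0, 0, 0, 1]])

```text
time_s: 1.82
tool_pos: [0.4745, 0.1065, 0.2922]
tool_rot: [180.0, -0.0, 155.3]
force: [-0.0, 0.3, -0.5]
grip_width: 0.0867
```

drive_tool(commands=[[0, 0, 0, 0, 0, 6.5, 1], [0, 0, 0, 0, 0, 6.5, 1], [0, 0, 0, 0, 0, 6.5, 1], [0, 0, 0, 0, 0, 6.5, 1], [0, 0, 0, 0, 0, 6.5, 1], [0, 0, 0, 0, 0, 6.5, 1], [0, 0, 0, 0, 0, 6.5, 1], [0, 0, 0, 0, 0, 6.5, 1], [0, 0, 0, 0, 0, 0, 1], [0, 0, 0, 0, 0, 0, 1]])

```text
time_s: 2.65
tool_pos: [0.4742, 0.1077, 0.2921]
tool_rot: [-180.0, 0.0, 103.5]
force: [0.4, 1.0, 0.3]
grip_width: 0.0875
```

Run:
```python
from h import *
c=snap('wrist','wrist1'); o=env.get_obs(); print(o['time_s'],o['tool_pos'].round(4),o['tool_rot'].round(2),o['qpos'].round(1))
print([ (n,proj(c,X).round(1).tolist()) for n,X in [('pivot',(.473,.108,.084)),('clip',(.4515,.0035,.034)),('tip',(.494,.037,.054))]])
```

```text
2.7 [0.4743 0.1077 0.2921] [-179.99    0.    103.49] [-34.7  -2.2  18.4 106.3   0.7  75.8  -3. ]
[('pivot', [256.9, 175.4]), ('clip', [216.8, 248.8]), ('tip', [260.7, 237.5])]
```

View pics/wrist1.png

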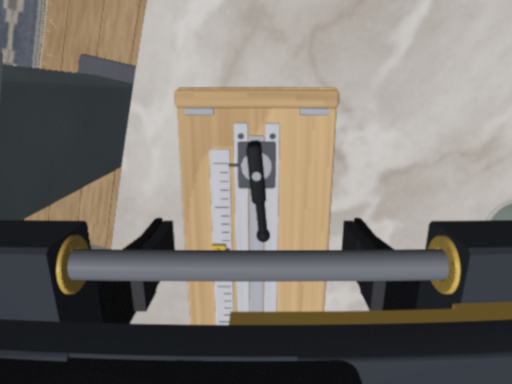

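The wrist view shows the stand squarely: pivot at about (256,176), tail tip (263,236), pointer tip (229,165), clip (219,247). I'll refine those.

Run:
```python
import cv2
a=cv2.imread('pics/wrist1.png')[80:260,170:345]; cv2.imwrite('pics/w1z.png',cv2.resize(a,None,fx=3.3,fy=3.3,interpolation=cv2.INTER_CUBIC))
```

```text
(no output)
```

View pics/w1z.png

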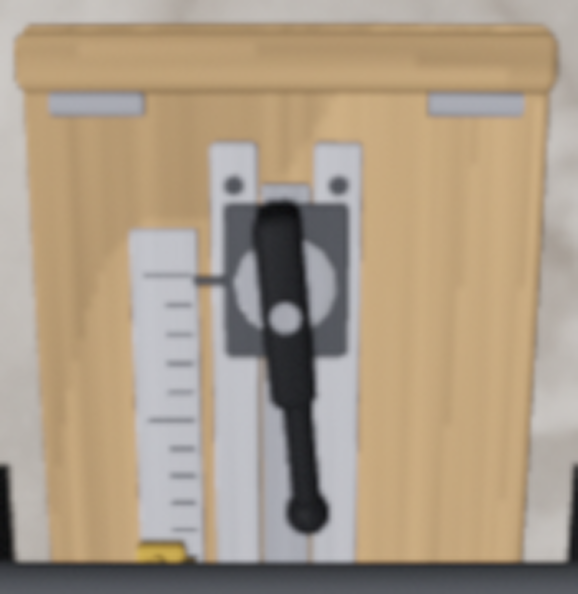

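Run:
```python
from h import *
c=dict(np.load('pics/wrist1.npz'))
z=lambda u,v:(170+(u+.5)/3.3-.5,80+(v+.5)/3.3-.5)
R={}
for n,p,h in[('pivot',(285,318),.084),('barend-',(276,203),.084),('barend+',(292,400),.084),('tip',(307,512),.056),('ptr',(196,281),.033),('clip',(190,556),.034),('hub',(285,290),.044),('ledgeL',(18,30),.038),('ledgeR',(555,30),.038),('trkL',(210,142),.024),('trkLb',(213,556),.024),('sL',(27,100),.02),('sLb',(50,556),.02),('sR',(549,100),.02),('sRb',(524,556),.02)]:
    R[n]=onz(c,*z(*p),h); print(n,R[n].round(4))
a=lambda p,q:np.degrees(np.arctan2(*(R[q]-R[p])[[1,0]]))
print('lever',a('pivot','tip'),a('barend-','barend+'),'stand',a('sL','sLb'),a('sR','sRb'),a('trkL','trkLb'),a('ledgeR','ledgeL')+90+0)
u=np.array([np.cos(np.radians(-77)),np.sin(np.radians(-77))]); print((R['clip']-R['ptr'])[:2]@u)
```

```text
pivot [0.4724 0.1073 0.084 ]
barend- [0.4626 0.1374 0.084 ]
barend+ [0.4798 0.0848 0.084 ]
tip [0.4951 0.0413 0.056 ]
ptr [0.4445 0.1006 0.033 ]
clip [0.4627 0.0071 0.034 ]
hub [0.4722 0.1066 0.044 ]
ledgeL [0.3763 0.164  0.038 ]
ledgeR [0.5324 0.2016 0.038 ]
trkL [0.4388 0.1436 0.024 ]
trkLb [0.4707 0.0042 0.024 ]
sL [0.3788 0.1427 0.02  ]
sLb [ 0.4145 -0.0116  0.02  ]
sR [0.5407 0.1817 0.02  ]
sRb [0.5782 0.028  0.02  ]
lever -70.9661829254405 -72.00587087041995 stand -76.97379858861959 -76.27043465436324 -77.11119413546145 -76.46473992050946
0.09519993436444178
```

drive_tool(commands=[[-2, 0, 0, 0, 0, 0, 1], [-2, 0, 0, 0, 0, 0, 1], [-2, 0, 0, 0, 0, 0, 1], [0, 0, 0, 0, 0, 0, 1], [0, 0, 0, 0, 0, 0, 1], [0, 0, 0, 0, 0, 0, 1]])

```text
time_s: 3.2
tool_pos: [0.488, 0.0501, 0.2922]
tool_rot: [-180.0, -0.0, 103.4]
force: [-0.1, 1.3, -0.3]
grip_width: 0.0873
```

Run:
```python
from h import *
c=snap('wrist','wrist2'); a=c['img'][20:220,170:345]; cv2.imwrite('pics/w2z.png',cv2.resize(a,None,fx=3,fy=3,interpolation=cv2.INTER_CUBIC))
o=env.get_obs(); print(o['tool_pos'].round(4),o['tool_rot'].round(2))
```

```text
[0.488  0.0505 0.2922] [-1.7999e+02 -3.0000e-02  1.0346e+02]
```

View pics/w2z.png

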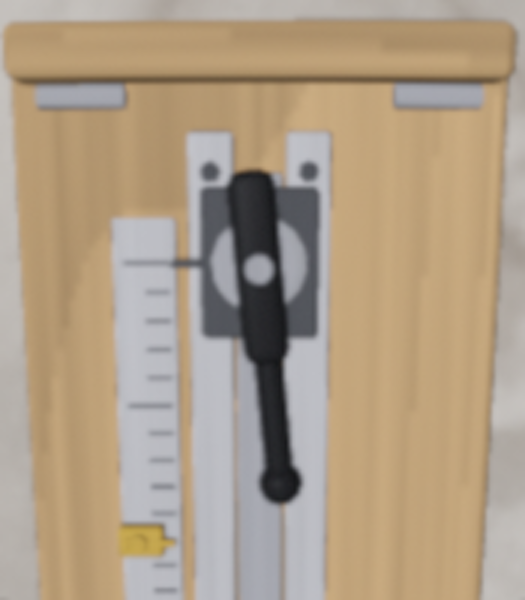

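The fin tip is at (174,542) and the pointer tip at (173,263) in this zoom. By the tick scale the clip sits just under 100 mm.

Run:
```python
from h import *
c=dict(np.load('pics/wrist2.npz'))
z=lambda u,v:(170+(u+.5)/3-.5,20+(v+.5)/3-.5)
R={}
for n,p,h in[('pivot',(259,269),.084),('be-',(252,172),.084),('be+',(266,360),.084),('tip',(281,483),.056),('ptr',(173,263),.033),('fin',(174,542),.033)]+[(f't{i}',(150,v),.0225) for i,v in((0,263),(5,406),(9,513),(11,565),(12,590))]:
    R[n]=onz(c,*z(*p),h); print(n,R[n].round(4))
a=lambda p,q:np.degrees(np.arctan2(*(R[q]-R[p])[[1,0]]))
print(a('pivot','tip'),a('be-','be+'),a('ptr','fin'),a('t0','t12'),np.linalg.norm(R['fin']-R['ptr']),[np.linalg.norm(R[k]-R['t0']) for k in('t5','t9','t11','t12')])
```

```text
pivot [0.4724 0.1074 0.084 ]
be- [0.4643 0.1332 0.084 ]
be+ [0.4805 0.0824 0.084 ]
tip [0.4957 0.0404 0.056 ]
ptr [0.4439 0.1007 0.033 ]
fin [0.4651 0.0046 0.033 ]
t0 [0.4353 0.0983 0.0225]
t5 [0.4457 0.0491 0.0225]
t9 [0.4539 0.0101 0.0225]
t11 [ 0.458  -0.0097  0.0225]
t12 [ 0.46   -0.0194  0.0225]
-70.83546915089315 -72.26465669984131 -77.59797079872038 -78.14940876961853 0.09835904616574105 [np.float64(0.050248059460781584), np.float64(0.09014884966137118), np.float64(0.11036612242754965), np.float64(0.12029664978017851)]
```

drive_tool(commands=[[1.96, -0.07, 0, 0, 0, 0, 1], [1.96, -0.07, 0, 0, 0, 0, 1], [1.96, -0.07, 0, 0, 0, 0, 1], [0, 0, 0, 0, 0, -4.8, 1], [0, 0, 2.5, 0, 0, 0, 1], [0, 0, 2.5, 0, 0, 0, 1], [0, 0, 2.5, 0, 0, 0, 1], [0, 0, 2.5, 0, 0, 0, 1], [0, 0, 2.0, 0, 0, 0, 1], [0, 0, 1, 0, 0, 0, 1], [0, 0, 0, 0, 0, 0, 1], [0, 0, 0, 0, 0, 0, 1]])

```text
time_s: 4.25
tool_pos: [0.4726, 0.1068, 0.1625]
tool_rot: [-180.0, -0.0, 108.2]
force: [1.0, 0.8, -0.5]
grip_width: 0.087
```

Run:
```python
from h import *
c=snap('wrist','wrist3'); 
o=env.get_obs(); print(o['tool_pos'].round(4),o['tool_rot'].round(2))
c=snap('side','side3');a=c['img'][150:260,215:315];cv2.imwrite('pics/s3z.png',cv2.resize(a,None,fx=5,fy=5,interpolation=cv2.INTER_CUBIC))
```

```text
[0.4732 0.1068 0.1633] [179.91  -0.   108.18]
```

View pics/wrist3.png

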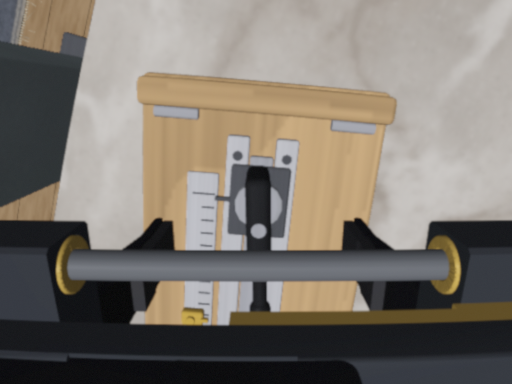

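View pics/s3z.png

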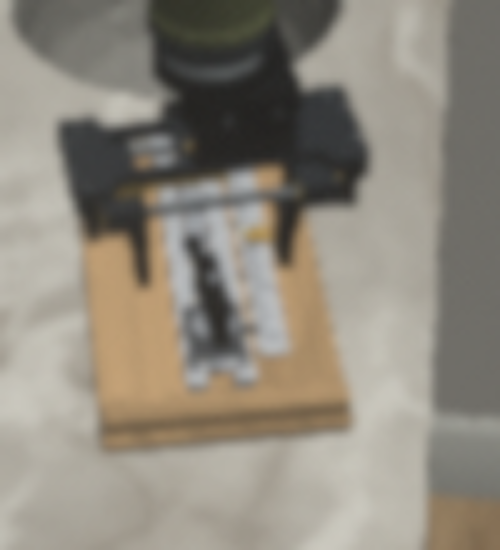

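The wrist view shows the lever upright at column 258, centred between the fingers (152 and 365), so it's safe to descend and close.

drive_tool(commands=[[0, 0, 1.5, 0, 0, 0, 1], [0, 0, 1.5, 0, 0, 0, 1], [0, 0, 1.0, 0, 0, 0, 1], [0, 0, 0.4, 0, 0, 0, 1], [0, 0, 0, 0, 0, 0, 1], [0, 0, 0, 0, 0, 0, 0], [0, 0, 0, 0, 0, 0, 0], [0, 0, 0, 0, 0, 0, 0], [0, 0, 0, 0, 0, 0, 0], [0, 0, 0, 0, 0, 0, 0], [0, 0, 0, 0, 0, 0, 0], [0, 0, 0, 0, 0, 0, 0], [0, 0, 0, 0, 0, 0, 0], [0, 0, 0, 0, 0, 0, 0]], force=40)

```text
time_s: 5.52
tool_pos: [0.4726, 0.1061, 0.1183]
tool_rot: [180.0, -0.0, 108.1]
force: [0.4, -0.3, 0.1]
grip_width: 0.0349
```

drive_tool(commands=[[0, 0, 0, 0, 0, 0, 0], [0, 0, 0, 0, 0, 0, 0], [0, 0, 0, 0, 0, 0, 0], [0, 0, 0, 0, 0, 0, 0], [0, 0, 0, 0, 0, 0, 0], [0, 0, 0, 0, 0, 0, 0]])

```text
time_s: 6.02
tool_pos: [0.473, 0.1062, 0.1183]
tool_rot: [179.9, 0.0, 108.1]
force: [2.6, 0.6, -3.0]
grip_width: 0.0138
```

drive_tool(commands=[[-0.93, -0.09, 0, 0, 0, 0, 0], [-0.93, -0.09, 0, 0, 0, 0, 0], [-0.93, -0.09, 0, 0, 0, 0, 0], [-0.93, -0.09, 0, 0, 0, 0, 0], [-0.93, -0.09, 0, 0, 0, 0, 0], [-0.93, -0.09, 0, 0, 0, 0, 0], [-0.93, -0.09, 0, 0, 0, 0, 0], [-0.93, -0.09, 0, 0, 0, 0, 0], [-0.93, -0.09, 0, 0, 0, 0, 0], [-0.93, -0.09, 0, 0, 0, 0, 0], [0, 0, 0, 0, 0, 0, 0], [0, 0, 0, 0, 0, 0, 0], [0, 0, 0, 0, 0, 0, 0]])

```text
time_s: 7.1
tool_pos: [0.4942, 0.0167, 0.1183]
tool_rot: [179.8, -0.1, 108.2]
force: [4.9, 4.4, -6.7]
grip_width: 0.0136
```

Run:
```python
from h import *
c=snap('wrist','wrist4'); 
o=env.get_obs(); print(o['tool_pos'].round(4),o['tool_rot'].round(2),o['force'].round(1),o['grip_width'])
c=snap('side','side4');a=c['img'][150:260,215:315];cv2.imwrite('pics/s4z.png',cv2.resize(a,None,fx=5,fy=5,interpolation=cv2.INTER_CUBIC))
c=snap('top','top4');a=c['img'][155:240,200:330];cv2.imwrite('pics/t4z.png',cv2.resize(a,None,fx=6,fy=6,interpolation=cv2.INTER_CUBIC))
```

```text
[0.4942 0.0167 0.1183] [ 1.7979e+02 -7.0000e-02  1.0817e+02] [ 4.9  5.  -5.2] 0.0133139407384421
```

View pics/wrist4.png

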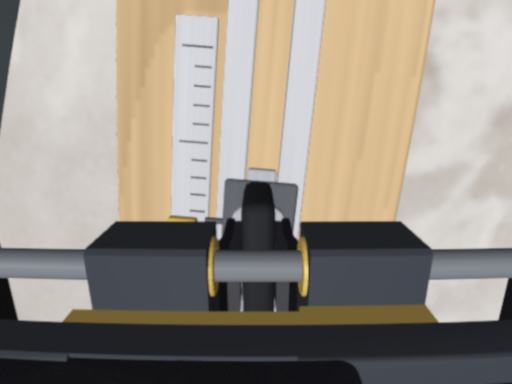

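View pics/s4z.png

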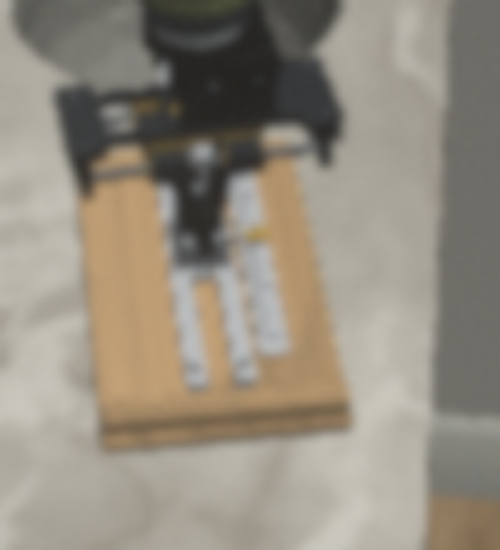

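View pics/t4z.png

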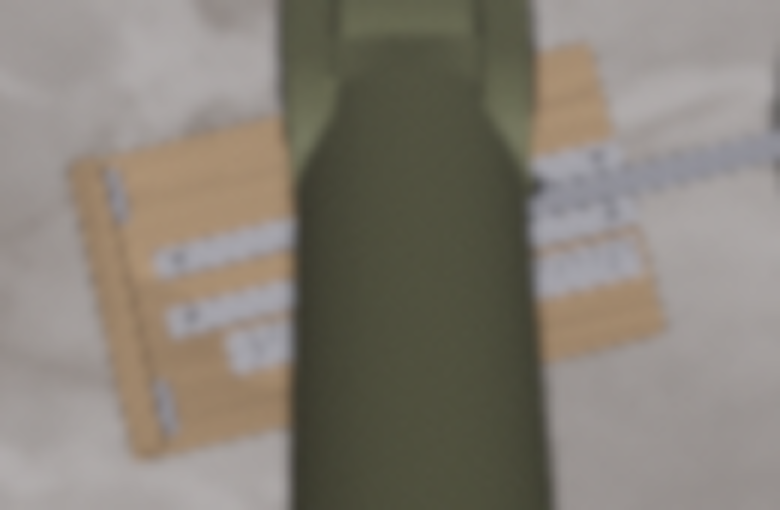

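The wrist view shows the pointer tip at about (206,219) and the clip's rear edge at (182,217). The pointer is just short of the fin. I'll measure how short.

Run:
```python
from h import *
u=np.array([np.cos(np.radians(-77.5)),np.sin(np.radians(-77.5))])
c=dict(np.load('pics/wrist4.npz'))
p=onz(c,207,219.5,.033); k=onz(c,182,217,.036); print(p.round(4),k.round(4),(np.array([.4651,.0046])-p[:2])@u,(k-p)[:2]@u)
s=dict(np.load('pics/side4.npz'))
z=lambda U,V:(215+(U+.5)/5-.5,150+(V+.5)/5-.5)
p=onz(s,*z(228,238),.033);k=onz(s,*z(258,235),.034);print(p.round(4),k.round(4),(k-p)[:2]@u)
a=s['img'][180:215,245:285];cv2.imwrite('pics/s4zz.png',cv2.resize(a,None,fx=16,fy=16,interpolation=cv2.INTER_CUBIC))
a=c['img'][170:250,150:260];cv2.imwrite('pics/w4zz.png',cv2.resize(a,None,fx=7,fy=7,interpolation=cv2.INTER_CUBIC))
```

```text
[0.4661 0.0121 0.033 ] [0.4528 0.0104 0.036 ] 0.007064522514029231 -0.0012357126552904225
[0.4738 0.0107 0.033 ] [0.4524 0.0062 0.034 ] -0.00021493025233757282
```

View pics/s4zz.png

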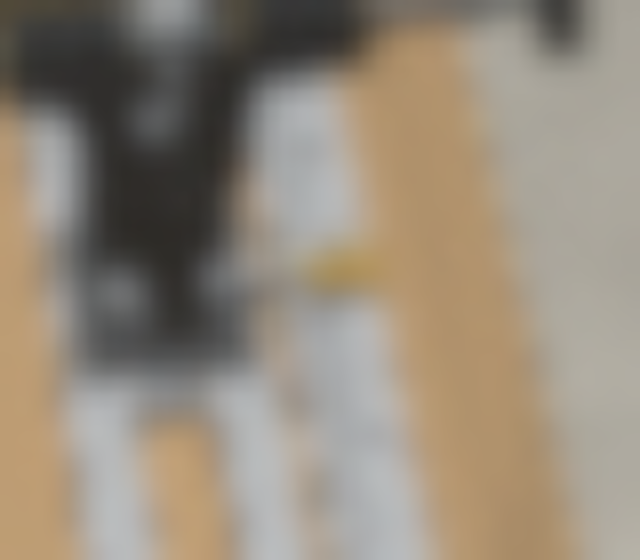

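View pics/w4zz.png

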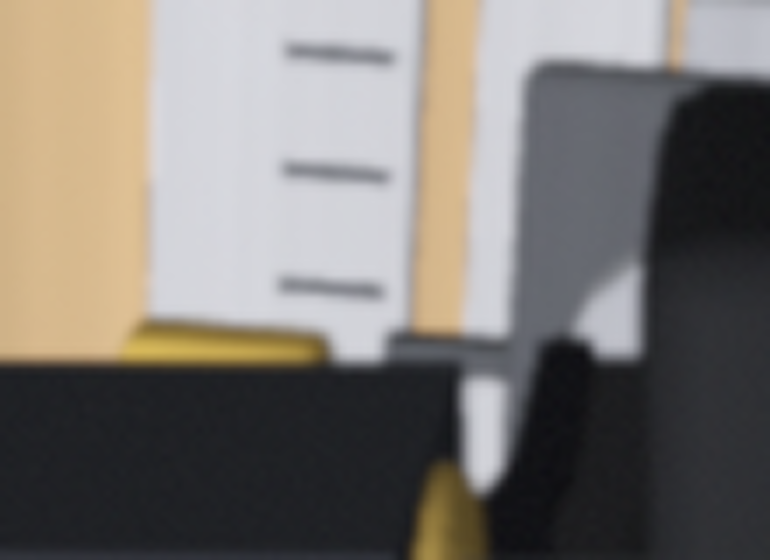

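All three estimates agree that the pointer is level with the clip's rear edge, about 6 mm short of the fin. I'll pull that much further.

drive_tool(commands=[[-0.2, -0.02, 0, 0, 0, 0, 0], [-0.25, -0.02, 0, 0, 0, 0, 0], [-0.2, -0.02, 0, 0, 0, 0, 0], [0, 0, 0, 0, 0, 0, 0], [0, 0, 0, 0, 0, 0, 0], [0, 0, 0, 0, 0, 0, 0], [0, 0, 0, 0, 0, 0, 0], [0, 0, 0, 0, 0, 0, 0]])

```text
time_s: 7.92
tool_pos: [0.4956, 0.0109, 0.1183]
tool_rot: [179.8, -0.1, 108.2]
force: [5.8, 6.3, -5.2]
grip_width: 0.0137
```

Run:
```python
from h import *
c=snap('wrist','wrist5'); 
o=env.get_obs(); print(o['tool_pos'].round(4),o['tool_rot'].round(2),o['force'].round(1),o['grip_width'])
u=np.array([np.cos(np.radians(-77.5)),np.sin(np.radians(-77.5))]); print((o['tool_pos'][:2]-[.473,.1062])@u)
s=snap('side','side5')
a=s['img'][180:215,245:285];b=c['img'][150:270,150:300]
cv2.imwrite('pics/s5.png',np.hstack([cv2.resize(a,(400,350),interpolation=cv2.INTER_CUBIC),cv2.resize(b,(400,350))]))
```

```text
[0.4956 0.0109 0.1183] [ 1.7978e+02 -1.0000e-01  1.0820e+02] [ 5.4  5.3 -6.4] 0.013879182763440606
0.09793148676406611
```

View pics/s5.png

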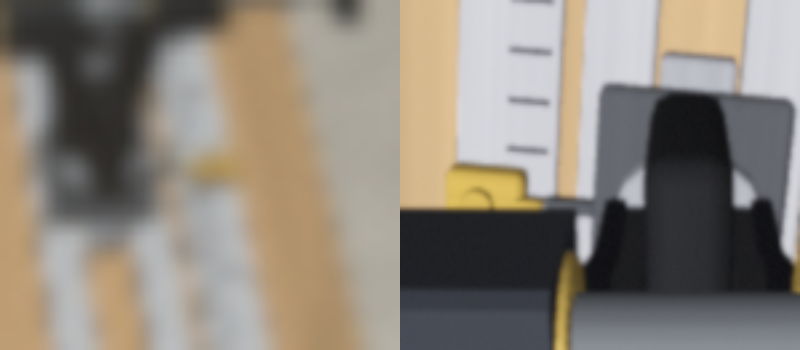

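The pointer tip now meets the fin at about (540,205) in the right panel, with the lever still open. Next I'll swing the lever.

drive_tool(commands=[[0, 0, 0, 0, 0, -4, 0], [0, 0, 0, 0, 0, -4, 0], [0, 0, 0, 0, 0, -4, 0], [0, 0, 0, 0, 0, -4, 0], [0, 0, 0, 0, 0, -4, 0], [0, 0, 0, 0, 0, 0, 0], [0, 0, 0, 0, 0, 0, 0], [0, 0, 0, 0, 0, 0, 0]])

```text
time_s: 8.68
tool_pos: [0.4959, 0.0111, 0.1184]
tool_rot: [179.7, 0.0, 128.2]
force: [6.0, 6.3, -7.2]
grip_width: 0.0138
```

Run:
```python
from h import *
c=snap('wrist','wrist6'); 
o=env.get_obs(); print(o['tool_pos'].round(4),o['tool_rot'].round(2),o['force'].round(1),o['wrist_torque'].round(2),o['grip_width'],o['qpos'].round(1))
s=snap('side','side6')
a=s['img'][180:215,245:285];b=c['img'][150:270,150:300]
cv2.imwrite('pics/s6.png',np.hstack([cv2.resize(a,(400,350),interpolation=cv2.INTER_CUBIC),cv2.resize(b,(400,350))]))
```

```text
[0.496  0.0111 0.1183] [179.71   0.   128.22] [ 6.1  7.1 -7.5] [ 1.23 -1.27  0.08] 0.013623001571512017 [-24.5   9.2  21.8 116.6  -4.3  54.7  37.7]
```

View pics/s6.png

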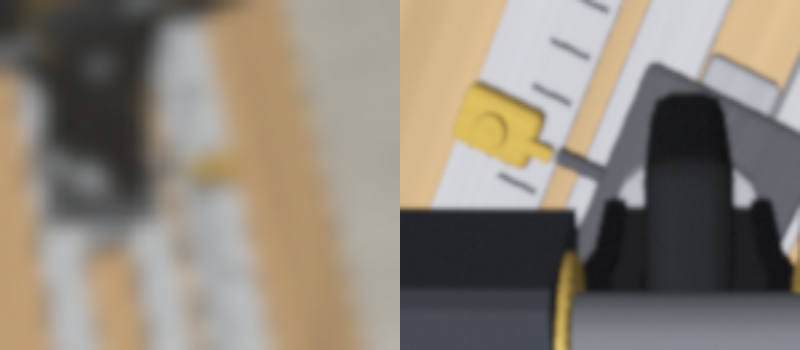

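The pointer (555,155) is still on the fin and the lever is following the tool. I'll continue the swing.

drive_tool(commands=[[0, 0, 0, 0, 0, -4, 0], [0, 0, 0, 0, 0, -4, 0], [0, 0, 0, 0, 0, -4, 0], [0, 0, 0, 0, 0, -4, 0], [0, 0, 0, 0, 0, -4, 0], [0, 0, 0, 0, 0, -4, 0], [0, 0, 0, 0, 0, -4, 0], [0, 0, 0, 0, 0, -4, 0], [0, 0, 0, 0, 0, -4, 0], [0, 0, 0, 0, 0, -4, 0], [0, 0, 0, 0, 0, -2, 0], [0, 0, 0, 0, 0, 0, 0], [0, 0, 0, 0, 0, 0, 0], [0, 0, 0, 0, 0, 0, 0]])

```text
time_s: 9.95
tool_pos: [0.4964, 0.0117, 0.1184]
tool_rot: [179.7, 0.3, 170.2]
force: [7.8, 7.0, -8.5]
grip_width: 0.014
```

Run:
```python
from h import *
c=snap('wrist','wrist7'); 
o=env.get_obs(); print(o['tool_pos'].round(4),o['tool_rot'].round(2),o['force'].round(1),o['wrist_torque'].round(2),o['grip_width'],o['qpos'].round(1))
s=snap('side','side7')
a=s['img'][180:215,245:285];b=c['img'][60:260,130:330]
cv2.imwrite('pics/s7.png',np.hstack([cv2.resize(a,(400,350),interpolation=cv2.INTER_CUBIC),cv2.resize(b,(350,350))]))
```

```text
[0.4964 0.0117 0.1184] [179.74   0.26 170.24] [ 8.2  7.4 -8.9] [ 1.49 -1.62  0.1 ] 0.01375200660449076 [-21.    9.1  17.9 116.5  -3.6  54.7  79.1]
```

View pics/s7.png

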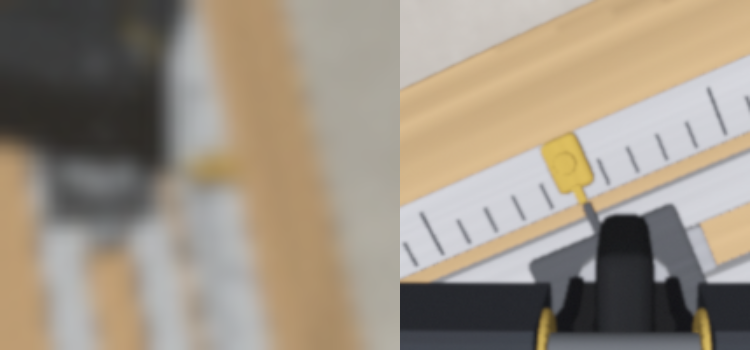

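The pointer (588,207) meets the fin tip (580,190), and the lever is at about 1.18 rad by tool yaw. I'll ease it onto the stop.

drive_tool(commands=[[0, 0, 0, 0, 0, -2, 0], [0, 0, 0, 0, 0, -2, 0], [0, 0, 0, 0, 0, -1, 0], [0, 0, 0, 0, 0, 0, 0], [0, 0, 0, 0, 0, 0, 0], [0, 0, 0, 0, 0, 0, 0]])

```text
time_s: 10.55
tool_pos: [0.4964, 0.0117, 0.1183]
tool_rot: [179.7, 0.3, 175.2]
force: [8.1, 8.1, -9.5]
grip_width: 0.014
```

Run:
```python
from h import *
c=snap('wrist','wrist8'); 
o=env.get_obs(); print(o['tool_pos'].round(4),o['tool_rot'].round(2),o['force'].round(1),o['wrist_torque'].round(2),o['grip_width'],o['joint_velocities'].round(2))
b=c['img'][60:260,130:330]
cv2.imwrite('pics/s8.png',cv2.resize(b,(600,600),interpolation=cv2.INTER_CUBIC))
```

```text
[0.4964 0.0117 0.1184] [179.75   0.28 175.18] [ 8.2  7.5 -8.8] [ 1.49 -1.65 -0.21] 0.013518504087138505 [-0.02 -0.07 -0.03 -0.04  0.09 -0.04 -0.01]
```

View pics/s8.png

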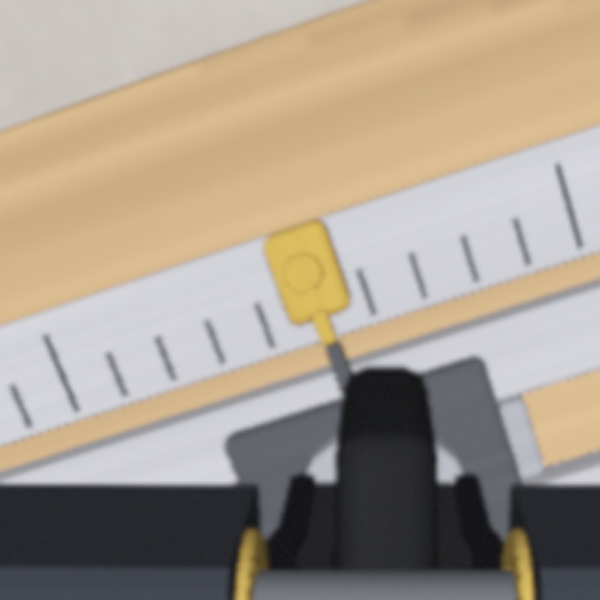

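The pointer tip and fin tip coincide at about (332,347). The torque has reversed to -0.21 N·m, so the lever is against its stop. I'll check that the clip hasn't moved, then hand in.

Run:
```python
from h import *
c=dict(np.load('pics/wrist8.npz')); f=lambda u,v,h:onz(c,130+(u+.5)/3-.5,60+(v+.5)/3-.5,h).round(4)
print('fin',f(331,343,.033),'ptr',f(333,346,.033))
a=cv2.absdiff(dict(np.load('pics/top0.npz'))['img'],snap('top','top8')['img']); print([int(a[r].max()) for r in (np.s_[140:230,100:160],np.s_[215:235,380:402])])
print(env.sign_off()); o=env.get_obs(); print(o['time_s'],o['tool_pos'].round(4),o['grip_width'])
```

```text
fin [0.4657 0.005  0.033 ] ptr [0.4663 0.0053 0.033 ]
[9, 9]
the job is handed in; nothing more can be done
None
the job is handed in; nothing more can be done
```

I gripped the cam lever and pulled the leg out about 98 mm to the brass clip with the lever open. I then swung the lever anticlockwise onto its stop and handed in at about 10.6 s, still gripping it. The hand-in gives no verdict.

- **Leg at the mark:** in the last wrist picture the pointer and the clip's fin tip lie within about 1 mm of each other.
- **Lever closed:** the tool yaw puts the lever at about 1.25 rad. The wrist torque about vertical went from +0.10 to -0.21 N·m, which fits the lever meeting its stop.
- **Grip:** the fingers read about 14 mm on the 14 mm bar, with the grip set to 40 N.
- **Clip:** the fin measured within 1 mm of where it was at the start.
- **Cup, tumbler and bowl:** the top view around them is unchanged from the first picture.

One estimate disagreed along the way. When the leg was 6 mm short, a rough reading from the blurred side view put it already at the mark. The wrist view and the arm's travel both said 6–7 mm short, so I used those, and the later wrist pictures confirmed it.

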